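# Slide the tested module along the earthing rail into the pass pocket

## Robot

A 6-joint arm with a two-finger parallel gripper is mounted at the origin on the work surface. World frame = base frame: x ahead of the robot, y to its left, z up, the work surface at z = 0. Lengths are in mm, angles in rad, forces in N, time in s.
With the tool pointing down it reaches from about 275 to 825 mm from the base axis. Payload 4.9 kg.
Tool frame: the origin (TCP) lies at the very end of the fingers, on their centre line; the grasp point (between the pads) lies 19 mm behind it; z points along the fingers, y is the direction in which the jaws open and shut (so a half turn about z gives the same grasp; the last joint's range is limited). The gripper opens to 85 mm and grips with 20 to 120 N. Pads are 22 mm wide; open, the fingers measure 114 mm over their backs; the gripper's body (76 mm by 85 mm) begins 54 mm behind the grasp point. The pads swing forward as they close: fully open they stand 13 mm farther back than shut.
Start: joints at [1.069, 0.326, -0.193, 1.052, 0, 1.437], TCP at [197.756, 513.236, 231.281] pointing down, gripper open.
Joint ranges: [-2.65, 2.65], [-0.97, 1.79], [-1.3, 1.35], [-1.93, 2.1], [-1.47, 1.37], [-3.14, 3.14]. Speed limits (rad/s): [2.57, 2.57, 3.14, 3.14, 3.14, 3.14].

## Interface

Orientations are given as [roll, pitch, yaw] about the fixed x, y, z axes, in that order (R = Rz(yaw) Ry(pitch) Rx(roll)).
In Python, from bench import bot, solve_ik, imaging gives the robot as it stands. Calls block until the motion is done:
- bot.move_ptp(position, orientation): joint-space move of the TCP to a pose.
- bot.movel(position, rot=None, max_speed=150, threshold=None): straight line of the TCP; rot=None keeps the orientation; max_speed is the mean speed in mm/s. With threshold (N) it stops when the force on the tool has changed by that much, and returns True; else False.
- bot.move_j(angles): joint-space move.
- bot.grip(opening, effort=None): opening from 0.0 (shut) to 1.0 (fully open); effort is the grip in N (None keeps the last); returns when the fingers have stopped.
- bot.dwell(seconds).
- solve_ik(position, orientation): joint angles nearest the present ones, or None.
- bot.get_state(): the state.
- imaging.capture(name): name is "scene" or "top" or "wrist"; returns the picture (400x640x3 uint8, blue, green, red); there is no depth.
- imaging.camera_model(name): a dict with "K" (3x3 intrinsics, pixels), "k1" (the pictures are not rectified: a ray, as slopes to the right and down, at radius r is drawn at 1 + k1 r^2 times it, then the intrinsics apply), "position" and "rotation" of the camera in the world. Camera axes: x right, y up, looking along -z (the intrinsics and any distortion apply to the point x, -y, -z); pixel columns grow to the right and rows downward; lengths in mm; the calibration is good to about 2 mm. A picture is of the moment at which its call begins: read the wrist's pose just before it. camera_model takes no time and is no camera call; for the wrist camera it gives the pose at the moment of the call.
A pose or a line that the arm cannot do raises bot.IKError and nothing moves.
- bot.sign_off(): hands the job in, once; it reports no verdict.
The state is a dict: "t": time; "qpos": joint angles; "joint_velocities": joint speeds; "effort": joint torques, N m; "tcp_pos": TCP position; "orientation": TCP orientation; "contact_force": force on the tool from outside, world axes, zero at the start; "wrist_torque": the same for the moment, N m; "opening": opening from 0.0 (shut) to 1.0 (fully open).
Only numpy, scipy, OpenCV 4.12 (cv2) and the standard library are available. Lean on these libraries where they do the work, as an engineer would, in place of code of your own. Each camera call takes 0.05 s, during which the arm holds its last target.

## Task

The silver module on the dark tray has passed its test. With your fingertips only, push it across the tray until its long side lies flat against the copper rail, while it is still between the two yellow lines, then slide it along the rail, kept against the rail all the way, until it is fully home in the corner pocket beside the green marker. Do not pick it up or tip it, leave it resting there by itself, and do not disturb the other things on the tray and bench.

Things in the scene. Friction and masses are not known exactly. Their poses are not given: they have to be found in the camera images.
- tray: Fixed dark plate, 190 mm along its x, 320 mm along its y, 8 mm thick, flat on the bench; origin at the centre of its underside, so its working surface is 8 mm above the origin. At yaw 0 its x points away from the robot (turned up to 20 degrees). Yellow lines painted on it cross at y = +67 and -67 mm. A copper rail runs along y, with a white-walled corner pocket at each end.
- rail_mid (a point): Middle of the copper rail's working face, at plate level (tray x = 45, y = 0, z = 8 mm); axes as the tray's. The rail face looks to -x; the rail is 12 mm thick, 16 mm high above the plate, and runs from y = -139 to +139 mm.
- module: Loose silver-cased module, black foot, orange band across its middle: 30 mm (x) by 44 mm (y, long side) by 20 mm high, about 80 g; origin at the centre of its underside. Starts flat between the yellow lines, long side within 30 degrees of the rail's direction, its centre at tray x = -40 to -10 mm (against the rail: x = 30 mm). Slides on the plate without rolling or catching.
- green_seat (a point): On the plate, centre of the green marker's pocket: where the module's origin is when home, touching rail and end stop. Axes as the tray's; at tray x = 30, y = +105 or -105 mm. End stop: inner face at |y| = 127 mm, x = 2 to 45. Inner wall: face at x = 12 mm (pocket 33 mm wide), |y| = 99 to 127 mm, with 45-degree lead-in flaring to x = -1 at |y| = 86. Walls are 16 mm high. Open towards y = 0.
- green_marker: Fixed green button-shaped marker on a black round foot, 32 mm across and 34 mm high, standing on the tray behind the rail, 48 mm in tray +x from the centre of the pocket that it marks. Origin at the centre of its underside.
- red_marker: The same in red, beside the other (reject) pocket.
- standoff: Loose brass standoff standing on the tray near a corner on the side away from the rail, 18 mm diameter, 42 mm high, origin under its centre. Leave alone.
- dial_knob: Loose black dial knob lying on the tray near the other corner on the side away from the rail, 30 mm diameter, 20 mm high, origin under its centre. Leave alone.
- relay: Loose relay with an amber cover on the bench, 36 x 36 x 42 mm, origin under its centre. Leave alone.
- bobbin: Loose copper coil on a white bobbin on the bench, 40 mm diameter, 30 mm high, origin under its centre. Leave alone.
- jar: Loose glass jar with a red lid on the bench, 52 mm diameter, about 62 mm high, origin under its centre. Leave alone.
- diecast_box: Loose grey die-cast box on the bench, 85 x 58 x 30 mm, origin under its centre. Leave alone.
Not all that is in view belongs to the job. Leave any brown, purple or red look-alike of the module alone.

How it is judged (in metres and radians):
On the way:
1. the module lies with its long side against the rail (centre within 4 mm, turned under 0.08 rad) while still between the yellow lines (centre within 50 mm of the tray's middle) (x of module in the frame of tray above 0.026 m and angle between the y axis of module and the y axis of tray, either way round below 0.08 rad and y of module in the frame of tray between -0.05 and 0.05 m), for 0.2 s.
At the end, for the whole second after the job is handed in: The module rests flat in the pocket beside the green marker: within 3 mm of the end stop, within 4.5 mm across the pocket, turned under 0.1 rad, at rest (x of module in the frame of green_seat between -0.0045 and 0.0045 m and y of module in the frame of green_seat between -0.003 and 0.003 m and z of module in the frame of green_seat between -0.003 and 0.003 m and angle between the y axis of module and the y axis of tray, either way round below 0.1 rad and angle between module's own z axis and vertical below 0.05 rad and linear speed of module below 0.01 m/s); the robot touches nothing.
It fails at once if the module's centre is more than 50 mm along from the tray's middle while the module is more than 5 mm off the rail (x of module in the frame of tray below 0.025 m and (y of module in the frame of tray above 0.05 m or y of module in the frame of tray below -0.05 m)).
It fails at once if the module is lifted (over 4 mm off the tray) or tipped (over 0.2 rad) (z of module in the frame of tray above 0.012 m or angle between module's own z axis and vertical above 0.2 rad).
It fails at once if another loose thing is moved over 15 mm or knocked over (distance of any of standoff, dial_knob, relay, bobbin, jar, diecast_box from where it was at the start of the episode above 0.015 m or angle between any of standoff, dial_knob, relay, bobbin, jar, diecast_box's own z axis and vertical above 0.4 rad).
It also fails if it takes over 42 s, if anything falls off the work surface, if the arm or the gripper's body presses on something with over 40 N, if the wrist force passes 120 N, or if a joint passes its speed limit or range.

## Working session

There is one attempt and no reset: what is moved stays moved. The work goes in short steps, each a Python script; the robot and the scene stay as the last script left them, time stands still between calls to the robot, and variables do not carry over. Pictures are saved under pics/ and viewed, and the job is handed in when it is done.

```bash
ls; mkdir -p pics
python3 - <<'E'
from bench import bot, solve_ik, imaging
import cv2
for n in ["scene","top"]:
    cv2.imwrite(f"pics/{n}0.png",imaging.capture(n)); m=imaging.camera_model(n); print(n,m)
s=bot.get_state(); print(s)
E
```

```text
pics
scene {'K': array([[456.3371828 ,   0.        , 328.24082212],
       [  0.        , 456.3371828 , 197.90410446],
       [  0.        ,   0.        ,   1.        ]]), 'k1': -0.009284368128071818, 'position': array([1284.82194568, -175.44264936,  827.65045398]), 'rotation': array([0.76294735, 0.00790326, 1.33613033])}
top {'K': array([[458.12705339,   0.        , 321.76233209],
       [  0.        , 458.12705339, 204.05025389],
       [  0.        ,   0.        ,   1.        ]]), 'k1': -0.03341215762989954, 'position': array([ 383.00400416,   -9.94705244, 1431.51759722]), 'rotation': array([ 1.12388604e-01, -1.30211731e-03, -1.55085913e+00])}
{'t': 0.1, 'qpos': array([ 1.06883931e+00,  3.26872428e-01, -1.93455775e-01,  1.05199185e+00,
        2.26164898e-05,  1.43658394e+00]), 'joint_velocities': array([-0.0005008 , -0.00220206,  0.00242887, -0.00282577, -0.00129582,
        0.00065343]), 'effort': array([ 1.14487422e-03, -4.44240117e+01,  2.63038015e+01,  7.86446297e-03,
       -1.68589036e-04, -3.09283074e-06]), 'tcp_pos': array([197.47738438, 512.78817248, 230.58934912]), 'orientation': array([-3.14008566e+00, -2.26301958e-04,  2.77384783e+00]), 'contact_force': array([ 1.03489878, -0.09179248,  0.35297675]), 'wrist_torque': array([-0.0024903 ,  0.01467814, -0.01096361]), 'opening': 0.9997600695069694}
```

View pics/scene0.png

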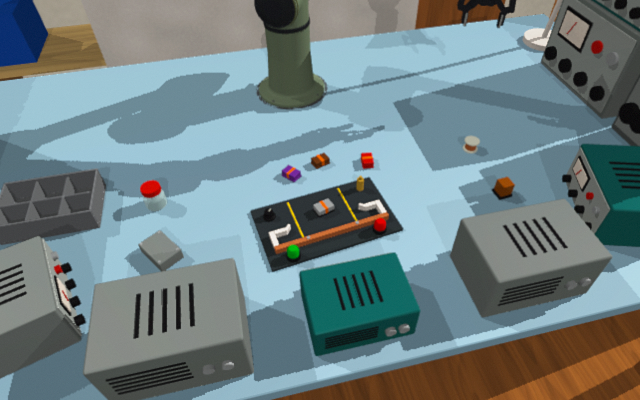

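View pics/top0.png

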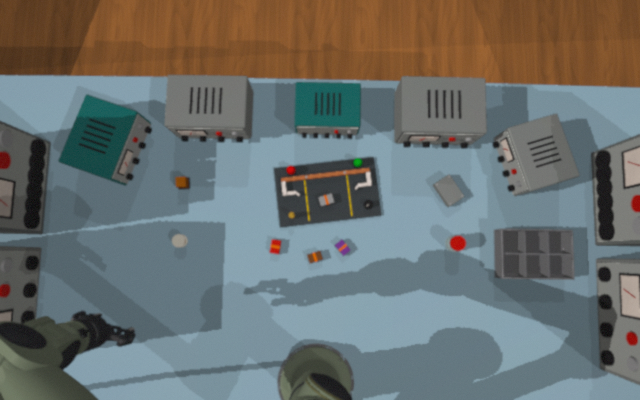

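```bash
cat > h.py <<'E'
import numpy as np, cv2
from scipy.spatial.transform import Rotation as R
from bench import bot, solve_ik, imaging
def p2w(m,uv,z):
    K=m["K"]; D=np.array([m["k1"],0,0,0,0.])
    out=[]
    for p in np.atleast_2d(np.array(uv,float)):
        xy=cv2.undistortPoints(p.reshape(1,1,2),K,D).ravel()
        d=R.from_euler('xyz',m["rotation"]).apply([xy[0],-xy[1],-1])
        c=np.array(m["position"]); out.append(c+d*(z-c[2])/d[2])
    return np.array(out)
def w2p(m,X):
    X=np.atleast_2d(np.array(X,float))
    c=R.from_euler('xyz',m["rotation"]).inv().apply(X-m["position"])
    q=c*[1,-1,-1]
    return cv2.projectPoints(q.reshape(-1,1,3),np.zeros(3),np.zeros(3),m["K"],np.array([m["k1"],0,0,0,0.]))[0].reshape(-1,2)
def crop(img,x0,y0,x1,y1,s,fn):
    cv2.imwrite(fn,cv2.resize(img[y0:y1,x0:x1],None,fx=s,fy=s,interpolation=cv2.INTER_CUBIC))
E
python3 - <<'E'
from h import *
crop(cv2.imread("pics/top0.png"),262,146,392,236,6,"pics/top0c.png")
m=imaging.camera_model("wrist");print(m)
E
```

```text
{'K': array([[321.85982162,   0.        , 322.92105578],
       [  0.        , 321.85982162, 199.82389897],
       [  0.        ,   0.        ,   1.        ]]), 'k1': -0.04290119755952433, 'position': array([131.77996858, 538.19955335, 374.67325786]), 'rotation': array([-0.2779218 ,  0.00136567,  1.20253354])}
```

View pics/top0c.png

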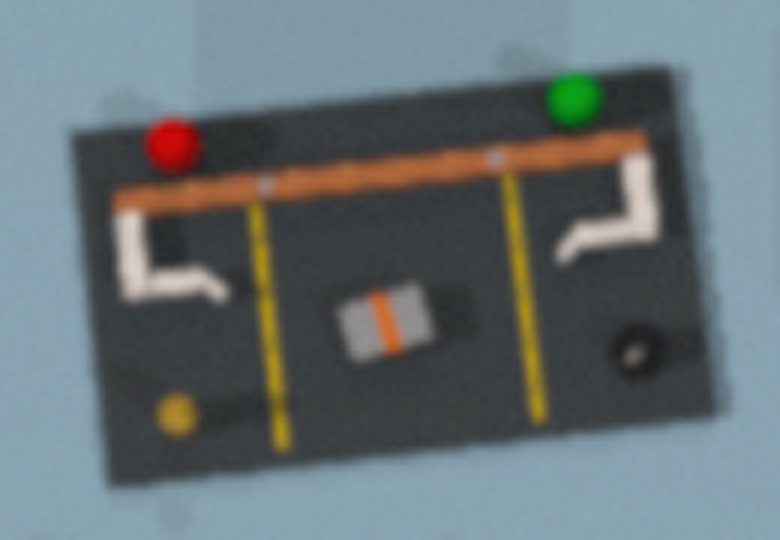

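The silver module is at crop (387,322), on the tray; the purple, brown and red look-alikes are off the tray. Green is at the right (tray −y). Next: fit the tray pose and take a wrist view.

Run:
```python
from h import *
m=imaging.camera_model("top")
f=lambda c:[(262+(x+.5)/6-.5,146+(y+.5)/6-.5) for x,y in c]
c=p2w(m,f([(72,132),(672,68),(718,415),(110,485)]),8)
print(c.round(1))
print(np.linalg.norm(c-np.roll(c,-1,0),axis=1))
o=c.mean(0); ey=(c[0]-c[1]+c[3]-c[2])[:2]; yaw=np.arctan2(-ey[0],ey[1]); print(o,yaw)
mod=p2w(m,f([(387,322)]),28)[0]
Rt=np.array([[np.cos(yaw),-np.sin(yaw)],[np.sin(yaw),np.cos(yaw)]])
print("mod",mod,Rt.T@(mod-o)[:2])
# wrist view: camera in tool frame
s=bot.get_state(); w=imaging.camera_model("wrist")
Rw=R.from_euler('xyz',s['orientation']); print("cam in tool",Rw.inv().apply(w['position']-s['tcp_pos']),(Rw.inv()*R.from_euler('xyz',w['rotation'])).as_euler('xyz'))
for yw in (yaw,yaw+np.pi,yaw+np.pi/2,yaw-np.pi/2):
    print(yw, solve_ik([o[0]-50,o[1],250],[np.pi,0,yw]))
```

```text
[[ 656.4  145.8    8. ]
 [ 697.1 -169.7    8. ]
 [ 513.8 -194.9    8. ]
 [ 471.1  120.1    8. ]]
[318.05723862 185.07044212 317.92911633 187.14761452]
[584.61225248 -24.66322106   8.        ] 0.1315843341131683
mod [556.59220521 -21.65420274  28.        ] [-27.38302332   6.6593749 ]
cam in tool [ 7.04732180e+01 -1.23727236e-01 -1.44067941e+02] [2.86344534e+00 1.41435811e-04 1.57131460e+00]
0.1315843341131683 [-0.18406106  0.28684654 -0.19897502  1.08497477  0.          2.82594726]
3.2731769877029615 [-0.18406106  0.28684654 -0.19897502  1.08497477  0.         -0.31564539]
1.702380660908065 [-0.18406106  0.28684654 -0.19897502  1.08497477  0.          1.25515093]
-1.4392119926817282 [-0.18406106  0.28684654 -0.19897502  1.08497477  0.         -1.88644172]
```

Run:
```python
from h import *
o=np.array([584.6,-24.7]);yaw=.1316
Rt=np.array([[np.cos(yaw),-np.sin(yaw)],[np.sin(yaw),np.cos(yaw)]])
p=o+Rt@[60,0]
bot.move_ptp([*p,160],[np.pi,0,yaw+np.pi])
bot.grip(0.0)
import pickle
m=imaging.camera_model("wrist"); im=imaging.capture("wrist")
cv2.imwrite("pics/w1.png",im); pickle.dump(m,open("w1.pkl","wb"))
s=bot.get_state();print(s['t'],s['tcp_pos'],s['orientation'],m['position'])
```

```text
3.3917 [644.08548376 -16.87904996 159.99671885] [ 3.14158029e+00  1.63617872e-06 -3.01004570e+00] [574.19332872 -25.88362544 304.06828953]
```

View pics/w1.png

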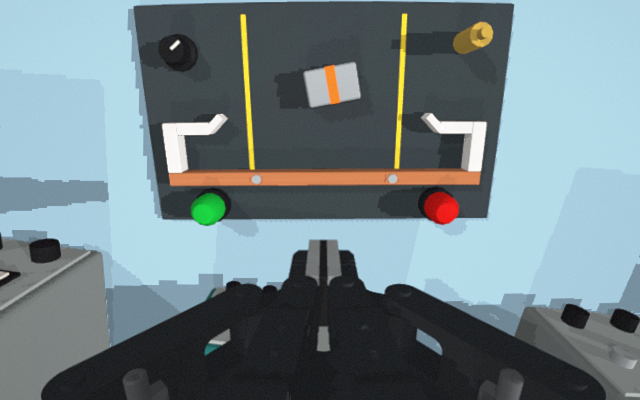

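The wrist view shows the whole tray: module at about (332,85), green pocket on the left, red on the right, knob (177,51), standoff (473,40).

Run:
```python
from h import *
im=cv2.imread("pics/w1.png")
crop(im,290,50,375,115,9,"pics/w1a.png")
crop(im,125,0,325,150,4,"pics/w1b.png")
crop(im,320,0,520,150,4,"pics/w1e.png")
crop(im,150,110,350,225,4,"pics/w1c.png")
crop(im,320,110,520,225,4,"pics/w1d.png")
```

```text
(no output)
```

View pics/w1a.png

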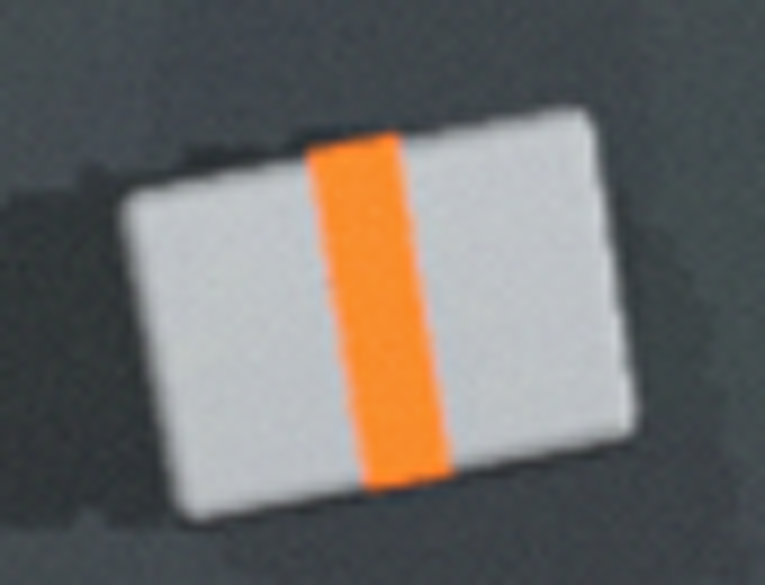

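View pics/w1b.png

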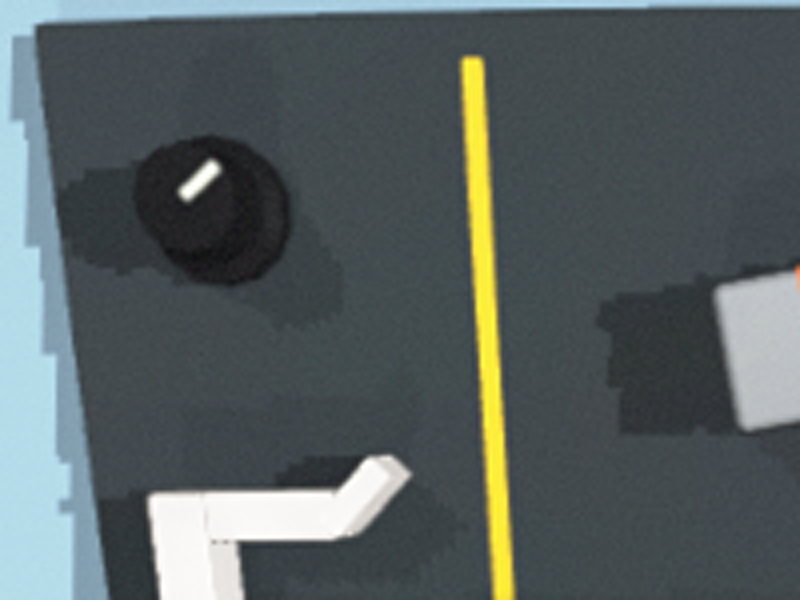

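View pics/w1c.png

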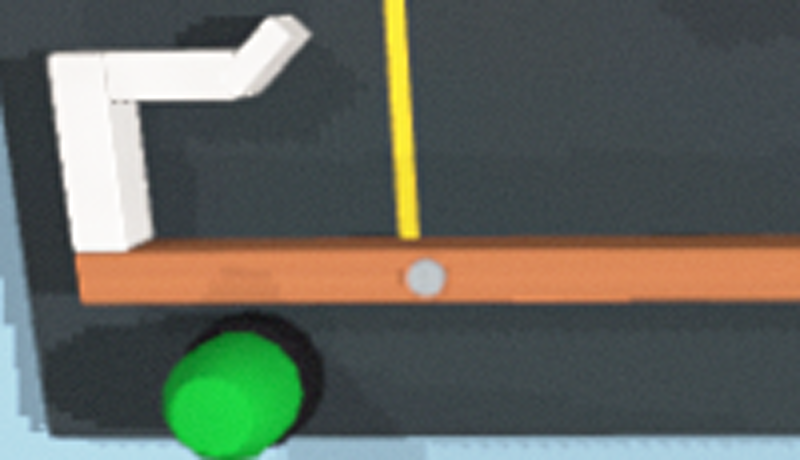

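View pics/w1d.png

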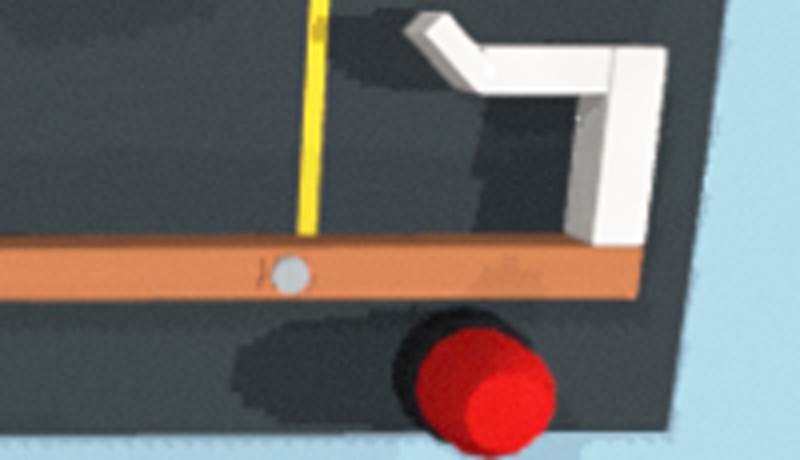

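View pics/w1e.png

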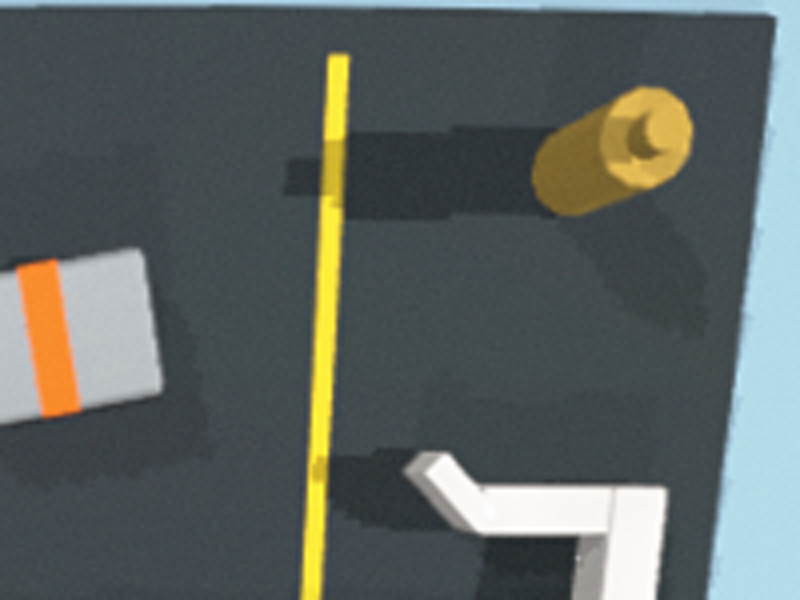

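```bash
cat > fit.py <<'E'
from h import *
import pickle
from scipy.optimize import least_squares
m=pickle.load(open("w1.pkl","rb"))
f=lambda ox,oy,s,c:[(ox+(x+.5)/s-.5,oy+(y+.5)/s-.5) for x,y in c]
px=f(125,0,4,[(38,26)])+f(320,0,4,[(775,15)])+f(150,110,4,[(50,436),(82,303),(76,250)])+f(320,110,4,[(668,430),(638,298),(642,245)])
T=[(-95,-160,8),(-95,160,8),(95,-160,8),(57,-139,24),(45,-139,24),(95,160,8),(57,139,24),(45,139,24)]
def tw(v,P):
    P=np.array(P,float);c,s=np.cos(v[2]),np.sin(v[2])
    return np.c_[v[0]+c*P[:,0]-s*P[:,1],v[1]+s*P[:,0]+c*P[:,1],P[:,2]]
r=least_squares(lambda v:(w2p(m,tw(v,T))-px).ravel(),[584.6,-24.7,.13])
v=r.x;print("tray",v,r.fun.reshape(-1,2).round(2).tolist())
c=p2w(m,f(290,50,9,[(125,193),(590,110),(635,437),(188,520)]),28)
d=np.array([[np.cos(v[2]),np.sin(v[2])],[-np.sin(v[2]),np.cos(v[2])]])
t=(c[:,:2]-v[:2])@d.T
print("mod corners tray",t.round(1).tolist(),t.mean(0))
e=t[1]-t[0]+t[2]-t[3];print("mod yaw rel",np.arctan2(-e[0],e[1]),np.linalg.norm(e)/2)
E
python3 fit.py
```

```text
tray [ 5.82842560e+02 -2.35273466e+01  1.36173781e-01] [[-1.22, -0.98], [1.06, -0.26], [-0.12, 0.87], [0.26, 0.17], [-0.0, 0.33], [0.47, 0.74], [-0.55, -0.14], [0.11, -0.01]]
mod corners tray [[-38.0, -16.6], [-44.8, 24.9], [-16.8, 29.6], [-9.6, -11.4]] [-27.33121132   6.64073983]
mod yaw rel 0.1679208557807424 41.8013075908379
```

```bash
cat >> h.py <<'E'
V=np.array([582.84,-23.53,.13617])
def T2W(x,y): 
    c,s=np.cos(V[2]),np.sin(V[2]); return np.array([V[0]+c*x-s*y,V[1]+s*x+c*y])
def W2T(p):
    c,s=np.cos(V[2]),np.sin(V[2]); d=np.array(p[:2])-V[:2]; return np.array([c*d[0]+s*d[1],-s*d[0]+c*d[1]])
def st(l=""):
    s=bot.get_state();c,si=np.cos(V[2]),np.sin(V[2]);F=s['contact_force']
    print(l,"t%.2f"%s['t'],"tcp",W2T(s['tcp_pos']).round(1),"z%.1f"%s['tcp_pos'][2],"F",(c*F[0]+si*F[1]).round(1),(-si*F[0]+c*F[1]).round(1),F[2].round(1),"op%.2f"%s['opening'])
E
python3 - <<'E'
from h import *
import pickle
bot.grip(0.3)
o=[np.pi,0,V[2]+np.pi]
bot.move_ptp([*T2W(-72,6.6),70],o); st()
bot.movel([*T2W(-72,6.6),13],max_speed=100); st("down")
r=bot.movel([*T2W(-20,6.6),13],max_speed=60,threshold=6); st(f"push1 {r}")
m=imaging.camera_model("wrist"); im=imaging.capture("wrist"); cv2.imwrite("pics/w2.png",im); pickle.dump(m,open("w2.pkl","wb"))
E
```

```text
t4.45 tcp [-70.8   6.2] z70.7 F 0.7 -1.0 0.3 op0.30
down t5.17 tcp [-71.3   6.4] z13.3 F -0.3 0.7 1.2 op0.30
push1 False t6.18 tcp [-20.3   6.7] z12.9 F 0.3 -0.1 0.5 op0.30
```

View pics/w2.png

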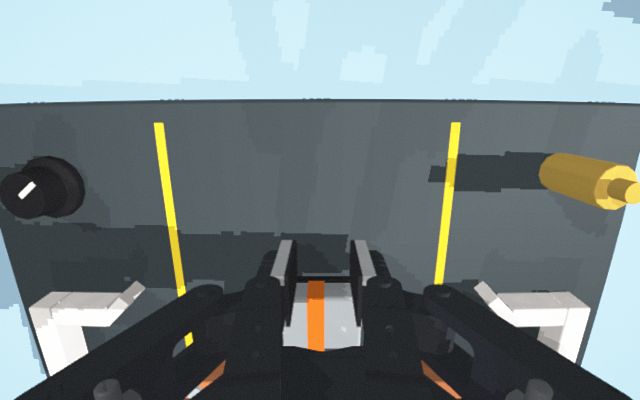

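The module is squared up against both fingertips, orange band at (316,315) between them. Continuing to the rail.

Run:
```python
from h import *
import pickle
r=bot.movel([*T2W(9,6.6),13],max_speed=40,threshold=6); st(f"push2 {r}")
bot.dwell(0.3); st()
m=imaging.camera_model("scene");im=imaging.capture("scene"); crop(im,240,160,410,280,4.5,"pics/s2.png")
bot.movel([*T2W(-35,6.6),13],max_speed=80);st("back")
bot.movel([*T2W(-35,6.6),80],max_speed=120);st("up")
```

```text
push2 True t6.84 tcp [4.2 6.7] z12.4 F -0.4 0.5 0.5 op0.29
 t7.14 tcp [3.4 6.8] z12.2 F -0.1 -0.3 -0.2 op0.30
back t7.82 tcp [-34.3   6.4] z13.3 F 0.3 -0.3 0.1 op0.30
up t8.53 tcp [-35.2   6.7] z79.6 F -0.7 -0.1 -0.7 op0.30
```

View pics/s2.png

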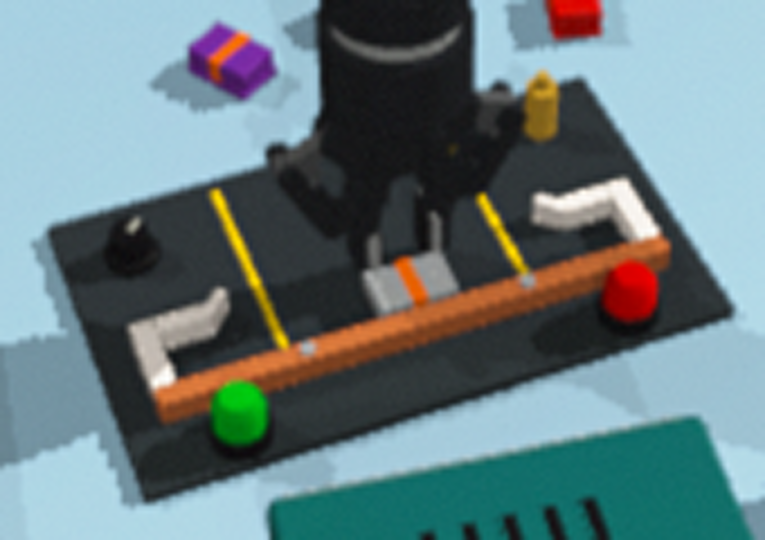

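Run:
```python
from h import *
import pickle
bot.move_ptp([*T2W(90,0),150],[np.pi,0,V[2]+np.pi])
bot.grip(0)
m=imaging.camera_model("wrist"); im=imaging.capture("wrist"); pickle.dump(m,open("w3.pkl","wb"));cv2.imwrite("pics/w3.png",im);st()
uv=w2p(m,[[*T2W(30,6),28]])[0].astype(int);print(uv)
x,y=max(uv[0]-50,0),max(uv[1]-40,0);print(x,y)
crop(im,x,y,x+100,y+75,8,"pics/w3c.png")
```

```text
t9.57 tcp [89.5 -0. ] z149.9 F -0.0 0.1 -0.8 op-0.00
[329 122]
279 82
```

View pics/w3c.png

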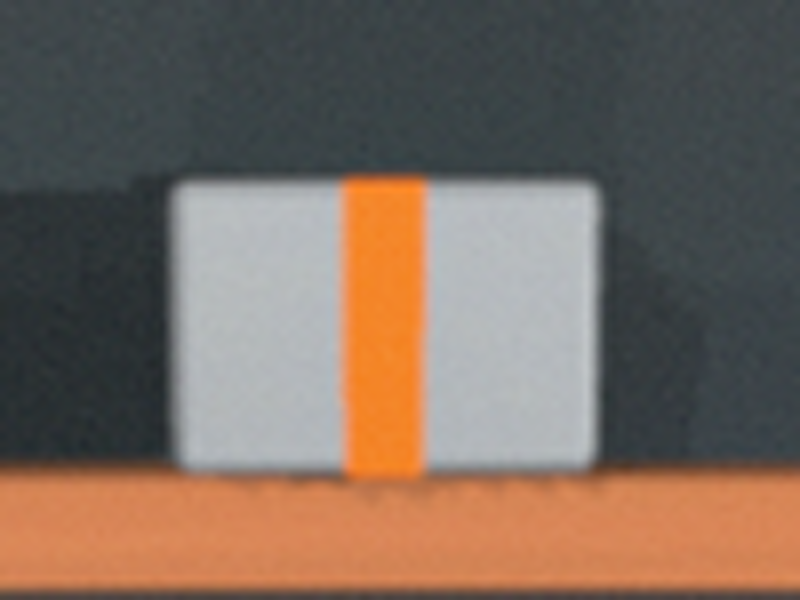

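View pics/w3.png

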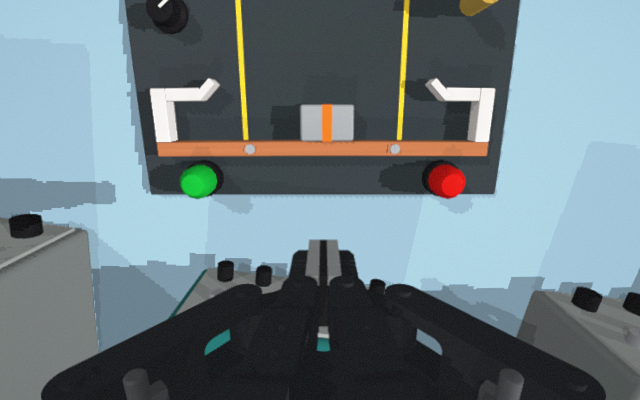

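The module lies flush on the rail, edge at crop row 468 along its full length, between the lines. Next I'll push its trailing corner with the shut fingers turned about 28°, so the push has a component into the rail.

Run:
```python
from h import *
import pickle
m=pickle.load(open("w3.pkl","rb"))
f=lambda c:[(279+(x+.5)/8-.5,82+(y+.5)/8-.5) for x,y in c]
print([W2T(p).round(1).tolist() for p in p2w(m,f([(175,180),(600,180),(598,470),(178,470)]),28)])
o=[np.pi,0,V[2]+np.deg2rad(118)]
bot.move_ptp([*T2W(12.4,56),75],o); st()
bot.movel([*T2W(12.4,56),12.5],max_speed=120); st("down")
r=bot.movel([*T2W(12.4,-20),12.5],max_speed=50,threshold=12); st(f"push {r}")
cv2.imwrite("pics/w4.png",imaging.capture("wrist"))
im=imaging.capture("scene"); crop(im,240,160,410,280,4.5,"pics/s4.png")
```

```text
[[15.4, -17.5], [15.4, 24.8], [44.0, 25.2], [44.0, -17.7]]
 t10.62 tcp [13.1 55.7] z75.5 F 1.0 0.2 -0.6 op0.00
down t11.29 tcp [12.9 55.9] z12.8 F 0.6 -0.3 0.2 op0.00
push False t12.96 tcp [ 12.4 -20. ] z12.5 F -0.2 0.0 0.1 op0.00
```

View pics/s4.png

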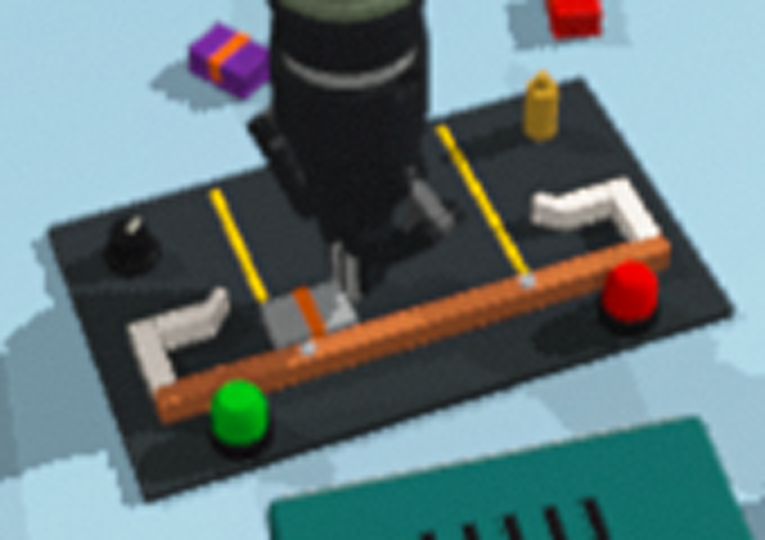

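View pics/w4.png

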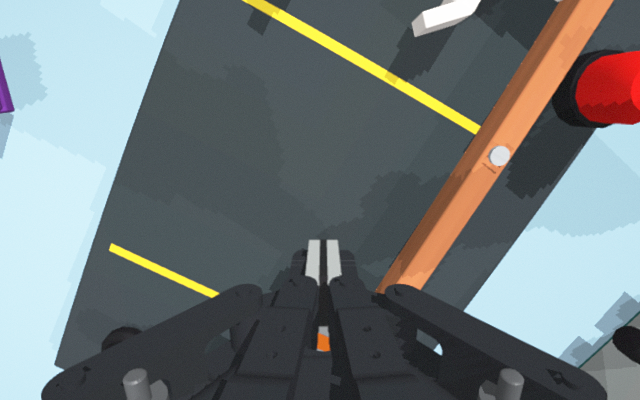

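The slide is holding: module against the rail at crop (310,315). Continuing to the end stop.

Run:
```python
from h import *
r=bot.movel([*T2W(12.4,-64),12.5],max_speed=45,threshold=12); st(f"push {r}")
if not r:
    r=bot.movel([*T2W(12.4,-77),12.5],max_speed=20,threshold=8); st(f"seat {r}")
bot.dwell(0.3); st()
im=imaging.capture("scene"); crop(im,240,160,410,280,4.5,"pics/s5.png")
```

```text
push False t14.18 tcp [ 12.5 -63.9] z12.5 F -0.7 -0.2 -0.7 op0.00
seat True t14.74 tcp [ 11.8 -73.2] z12.0 F -0.8 0.2 0.5 op0.00
 t15.04 tcp [ 11.3 -72.7] z11.4 F -0.0 0.5 -0.5 op0.00
```

View pics/s5.png

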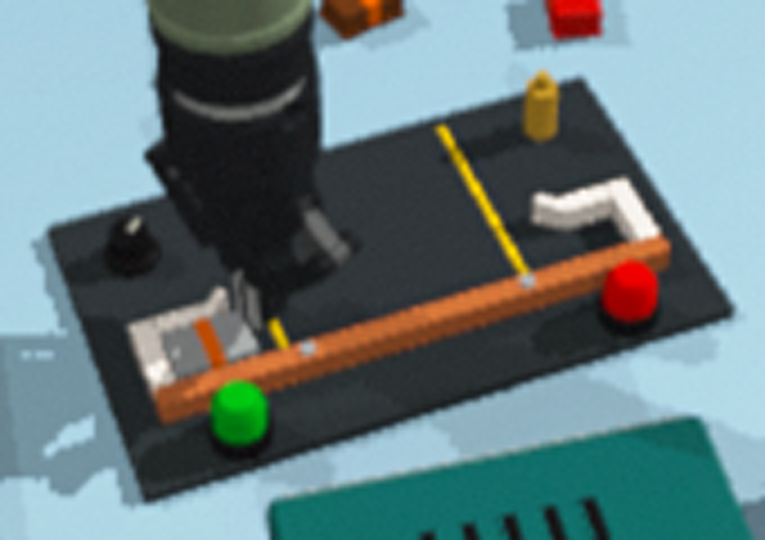

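The module appears seated: the contact stop came at TCP y = −73, and −72 was expected. I'll back off and check from above.

Run:
```python
from h import *
import pickle
bot.movel([*T2W(9,-45),13],max_speed=60);st("back")
bot.movel([*T2W(9,-45),90],max_speed=140)
bot.move_ptp([*T2W(100,-70),150],[np.pi,0,V[2]+np.pi])
m=imaging.camera_model("wrist"); im=imaging.capture("wrist"); pickle.dump(m,open("w6.pkl","wb"));cv2.imwrite("pics/w6.png",im);st()
uv=w2p(m,[[*T2W(30,-105),28]])[0].astype(int)
x,y=max(uv[0]-50,0),max(uv[1]-45,0);print(x,y)
crop(im,x,y,x+100,y+75,8,"pics/w6c.png")
crop(imaging.capture("top"),262,146,392,236,6,"pics/top6.png")
```

```text
back t15.70 tcp [  9.1 -44.7] z13.1 F 0.0 -0.5 0.2 op-0.00
 t17.45 tcp [ 99.  -69.7] z148.7 F -0.8 0.3 -0.6 op0.00
227 65
```

View pics/w6c.png

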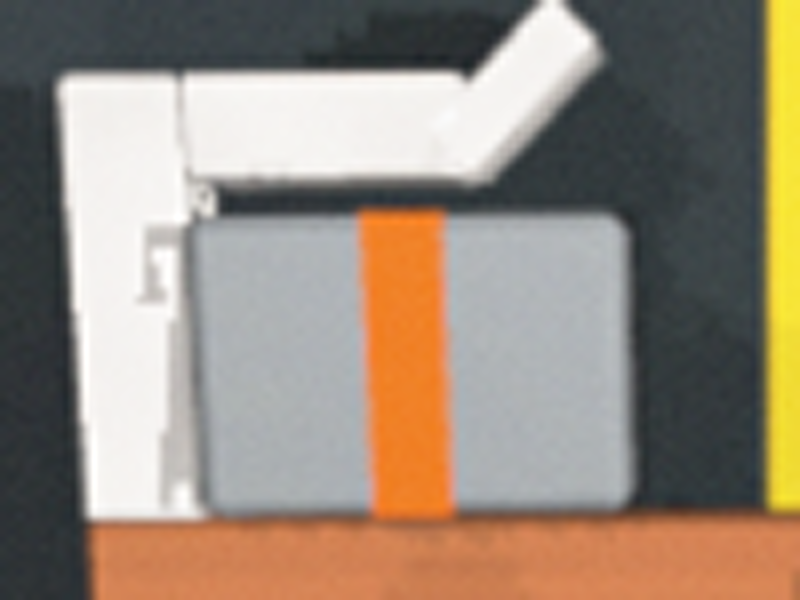

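View pics/w6.png

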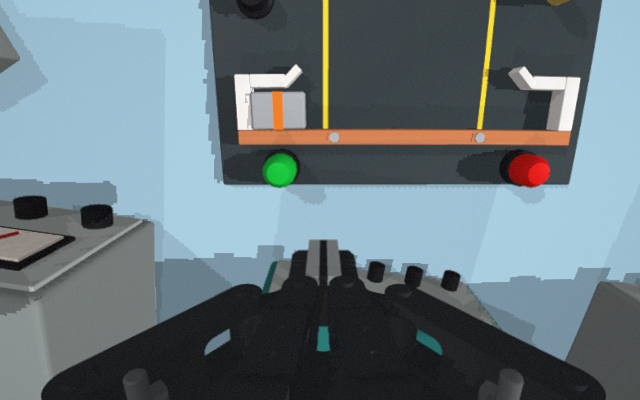

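The module sits square in the pocket, its left edge at crop column ~195 beside the end stop. I'll measure the gap.

Run:
```python
from h import *
import pickle
m=pickle.load(open("w6.pkl","rb"))
f=lambda c:[(227+(x+.5)/8-.5,65+(y+.5)/8-.5) for x,y in c]
g=lambda c,z:[W2T(p).round(1).tolist() for p in p2w(m,f(c),z)]
print("mod",g([(187,213),(630,213),(635,513),(204,513)],28))
print("stop top edge",g([(181,72),(187,180)],24),"wall",g([(450,183)],24))
print("rail corner",g([(86,520)],24))
u=w2p(m,[[*T2W(15,-127),28],[*T2W(45,-127),28],[*T2W(15,-83),28],[*T2W(45,-83),28]])
print(((u-[227,65]+.5)*8-.5).round(0).tolist())
```

```text
mod [[15.2, -126.5], [15.4, -82.9], [44.3, -82.9], [44.1, -126.4]]
stop top edge [[1.6, -127.2], [11.8, -127.1]] wall [[12.3, -101.0]]
rail corner [[45.0, -139.5]]
[[181.0, 211.0], [199.0, 522.0], [629.0, 209.0], [634.0, 520.0]]
```

View pics/top6.png

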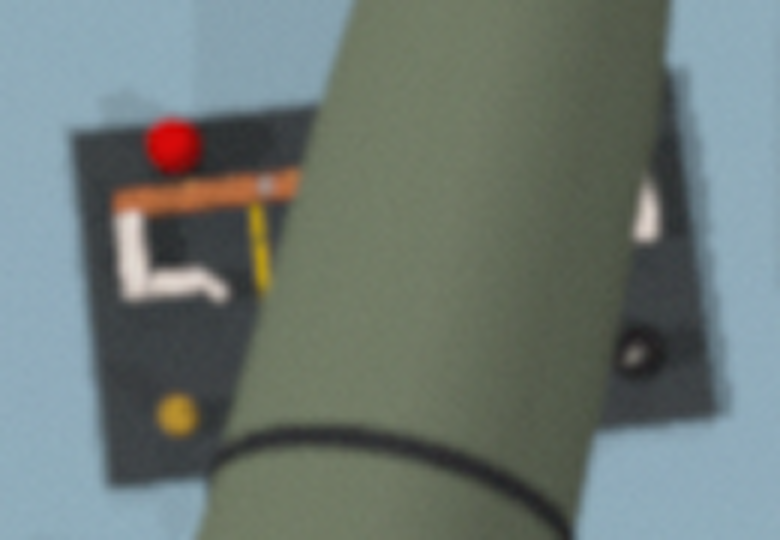

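```bash
python3 -c "
from h import *
bot.sign_off(); st()"
```

```text
the job is handed in; nothing more can be done
the job is handed in; nothing more can be done
```

I pushed the silver module square against the copper rail between the yellow lines. I then slid it along the rail by its trailing corner, using the shut fingertips turned 28° so the push also pressed it into the rail, until it stopped in the green pocket. The arm then backed off and I handed the job in at about 17.5 s. No verdict is reported.

**Last checks:**
- **Position:** the final wrist view puts the module's centre at about tray (29.8, −104.7) mm against the target (30, −105), turned under 0.01 rad. That is within the roughly 2 mm calibration.
- **First stage:** it measured flush with the rail at about y = +4 mm, well between the yellow lines.
- **Slide:** I checked it against the rail at one mid-slide picture and again at the end, not continuously.
- **Other things:** the standoff and dial knob are where they started in the top view. I did not measure the four bench items again, but the arm did not work near them.
- **Checks that failed or disagreed:** none.

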